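Blank the clarity meter with the long glass cell

TASK

The varnish clarity meter needs its blank reading: lift the empty upper rack off the pile of cell racks and set it down standing on the bench, then take the longest glass cell out of the lower rack, gripping it by its two frosted sides only and never by the clear end windows. Hold it upright in the light path, in the middle of the gap between the lamp and the receiver with the beam going straight in at one clear end and out at the other, touching no part of the meter. Finish while still holding it there, steady, with the lower rack, the other two cells and everything else on the bench left alone.

Things in the scene. Friction and masses are not known exactly. Their poses are not given: they have to be found in the camera images.
- rack_top: upper of two identical grey racks, empty, 0.26 to 0.42 kg: 200 mm long (x), 54 wide (y), 66 tall. A slotted block (190 x 54 mm, sides upright, 4 to 24 mm above the origin) between two open end frames 5 mm thick. Lift it by the block's long sides, 54 mm apart. Origin: centre of underside. It rests on the lower frames, origin 62 mm above the lower one's, its two 4 mm ribs between them
- rack_low: lower rack of the pile, same shape, loose on the bench, 0.40 kg. Slots (45.5 x 21.5 mm, floor 8 mm and mouth 24 mm above the origin) at x = -58, 0, +58 mm, one upright glass cell in each. Origin: centre of underside. The strip of bench between pile and meter, at least 180 mm wide and free from world x = 0.43 to 0.66 m, is clear: room for the upper rack laid along world x
- cell_long: longest of three stoppered glass cells, in any one of the slots: 44 mm long (x, along the rack), 20 wide (y), 45 tall, plus a narrow white stopper to 50.5 mm; 36 to 63 g. The two large sides (facing +y, -y, 20 mm apart) are frosted: grip only these. The narrow ends (+x, -x) are the clear windows. Its lowest 16 mm sit in the slot. Origin: centre of underside, z up
- cell_long_mid (a point): centre of the long cell, 22.5 mm above its origin; axes as the cell
- cell_mid: bystander: cell of the same kind, only 26 mm long, in another slot. Origin: centre of its underside
- cell_short: bystander: cell of the same kind, only 14 mm long, in another slot. Origin: centre of its underside
- meter: clarity meter fixed to the bench: aluminium rail along its x, 400 mm long, 60 wide, 35 tall, with lamp head (-x, finned) and receiver head (+x) on posts, 160 mm high, up to 60 wide (120 with the low clamp screws). Their round lens tubes (40 mm) face each other across a 104 mm gap (x = -52 to +52), open above and at both sides, rail 95 mm below the beam. Origin: on the bench under mid-gap
- beam_mid (a point): middle of the light path: on the beam, 130 mm above the bench, halfway between the lens tubes; its x axis is the beam, which is level and 6 mm thick
- marker: bystander: black marker pen standing on end, 20 mm thick, 130 mm tall, beyond the clear strip (x at least 0.70 m)
- scissors: bystander: scissors lying flat, 160 mm long, between the robot and the clear strip
- pliers: bystander: pliers lying flat, 170 mm long, on the left, beyond the pile
- jar: bystander: glass jar with a white cap, 56 mm thick, 75 mm tall, beyond the clear strip (x at least 0.74 m)
- awl: bystander: awl with a wooden handle, 190 mm long, lying flat between the robot and the meter

How it is judged:
By the outcome, as a careful person would: the job done as asked, in the order asked, and still so for the second after the job is handed in, while the arm keeps its last pose, push and grip.
It also fails if it takes over 67 s, if anything falls off the work surface, if the arm or the gripper's body presses on something with over 40 N, if the wrist force passes 120 N, or if a joint passes its speed limit or range.

ROBOT

A 6-joint arm with a two-finger parallel gripper is mounted at the origin on the work surface. World frame = base frame: x ahead of the robot, y to its left, z up, the work surface at z = 0. Lengths are in mm, angles in degrees, forces in N, time in s.
With the tool pointing down it reaches from about 275 to 850 mm from the base axis. Payload 19 kg.
Tool frame: the origin (TCP) lies at the very end of the fingers, on their centre line; the grasp point (between the pads) lies robot.grasp_offset behind it (robot.grasp_offset is the distance from the TCP to the grasp point, in mm); z points along the fingers, y is the line along which they close (so a half turn about z gives the same grasp; the last joint's range is limited). The gripper opens to 85 mm and grips with 20 to 120 N. Pads are 22 mm wide; open, the fingers measure 114 mm over their backs; the gripper's body (76 mm by 85 mm) begins 54 mm behind the grasp point. The pads swing forward as they close: fully open they stand 13 mm farther back than shut.
Start: joints at [-7.678, 8.623, 82.357, -0, 89.026, -7.678], TCP at [574.97, -0.016, 231.267] pointing down, gripper open.
Joint ranges: [-160.23, 160.23], [-39.13, 120.54], [6.94, 153.29], [-79.49, 259.48], [9.18, 160.14], [-161.06, 161.06]. Speed limits (degrees/s): [108.29, 108.29, 127.2, 172.46, 172.46, 172.46].

INTERFACE

Orientations are given as [roll, pitch, yaw] about the fixed x, y, z axes, in that order (R = Rz(yaw) Ry(pitch) Rx(roll)).
In Python, from rig import robot gives the robot as it stands.
- The arm moves only by the tool step_hand, called after ">>>" by a JSON object that holds its "op" and its "data", one argument or row to a line. Schema: {"type":"object","properties":{"plan":{"type":"array","items":{"type":"number"},"minItems":7,"maxItems":140},"only":{"type":"string"},"quiet":{"type":"boolean"},"lines":{"type":"string"}},"required":["plan"],"additionalProperties":false}. plan is one flat list of numbers that holds 1 to 20 rows one after another, with no inner brackets; each row has 7 numbers: dx, dy, dz in mm, then a rotation vector rx, ry, rz in degrees, then the opening from 0.0 (shut) to 1.0 (fully open); each row is the pose to reach, as a shift and turn from the pose commanded when the call began, along the tool's axes at that moment; what a row does not reach only later rows make up. A row lasts 1/10 s, in which the tool goes at most 50 mm and 8.59 degrees, less where a joint would pass 70% of its speed; a pose out of reach is approached as far as the arm can. The fingers move at their own pace and stop on an object; the grip force is fixed at half the most. Time passes only in rows, so rows that do not move let the fingers close. The tool returns the time, the measured TCP pose, the force, the opening and the grip force at its end. only (a regular expression) keeps the lines of the reply that match it, lines (a string "A,B") keeps lines A to B, and quiet returns only ok. Input that does not fit is refused with a message, and nothing moves.
- robot.sense(): the state, without advancing time (a new reading comes with each control period).
- robot.get_image(name): name is "scene" or "side" or "wrist"; returns a dict with "image" (400x640x3 uint8, red, green, blue), "fx", "fy", "cx", "cy" (pixels), "k1" (the pictures are not rectified: a ray, as slopes to the right and down, at radius r is drawn at 1 + k1 r^2 times it, then the intrinsics apply), "origin" and "attitude" of the camera in the world. Camera axes: x right, y up, looking along -z (the intrinsics and any distortion apply to the point x, -y, -z); pixel columns grow to the right and rows downward; lengths in mm; the calibration is good to about 2 mm. A picture is of the moment at which its call begins. There is no depth.
- robot.hand_in(): hands the job in; it is judged then, once.
The state is a dict: "time": time; "joints": joint angles; "qvel": joint speeds; "joint_efforts": joint torques, N m; "tool_pos": TCP position; "tool_rot": TCP orientation; "force": force on the tool from outside, world axes, zero at the start; "torque": the same for the moment, N m; "gripper_width": opening from 0.0 (shut) to 1.0 (fully open); "grasp_force": force on a finger pad.
Only numpy, scipy, OpenCV 4.12 (cv2) and the standard library are available. Lean on these libraries where they do the work, as an engineer would, in place of code of your own. Each camera call takes 0.05 s, during which the arm holds its last target. There are 200 camera calls.

## Working session

There is one attempt and no reset: what is moved stays moved. The work goes in short steps, Python scripts to look and compute and a tool call to move; the robot and the scene stay as the last step left them, time stands still between calls to the robot, and variables do not carry over. Pictures are saved under pics/ and viewed, at most 10 in all, crops included, and the job is handed in when it is done.

```bash
ls; mkdir -p pics; cat > h.py <<'E'
import numpy as np, cv2
from rig import robot
from scipy.spatial.transform import Rotation as R
def att(a):
    a=np.array(a,float)
    return a if a.shape==(3,3) else (R.from_quat(a).as_matrix() if a.size==4 else R.from_euler('xyz',a,degrees=True).as_matrix())
def grab(n,f):
    d=robot.get_image(n); cv2.imwrite('pics/'+f+'.png',d['image'][:,:,::-1]); np.save('pics/'+f+'.npy',{k:v for k,v in d.items()},allow_pickle=True); return d
def load(f): return np.load('pics/'+f+'.npy',allow_pickle=True).item()
def ray(d,p):
    p=np.array(p,float); x=(p[0]-d['cx'])/d['fx']; y=(p[1]-d['cy'])/d['fy']
    u=np.array([x,y])
    for _ in range(20): u=np.array([x,y])/(1+d['k1']*(u@u))
    v=att(d['attitude'])@np.array([u[0],-u[1],-1]); return np.array(d['origin'],float),v/np.linalg.norm(v)
def plane(d,p,z):
    o,v=ray(d,p); return o+v*(z-o[2])/v[2]
def tri(*dp):
    A=0;b=0
    for d,p in dp:
        o,v=ray(d,p); P=np.eye(3)-np.outer(v,v); A=A+P; b=b+P@o
    X=np.linalg.solve(A,b)
    return X,[np.linalg.norm((np.eye(3)-np.outer(ray(d,p)[1],ray(d,p)[1]))@(X-ray(d,p)[0])) for d,p in dp]
def proj(d,X):
    c=att(d['attitude']).T@(np.array(X,float)-d['origin']); u=np.array([c[0],-c[1]])/-c[2]; u=u*(1+d['k1']*(u@u))
    return np.array([d['cx']+d['fx']*u[0],d['cy']+d['fy']*u[1]])
E
python3 - <<'E'
from h import *
print(robot.grasp_offset,robot.sense())
for n in("scene","side","wrist"):
    d=grab(n,n+'0'); print(n,{k:v for k,v in d.items() if k!='image'})
E
```

```text
pics
rig.py
18.700000000000003 {'time': 0.0, 'joints': array([-7.67670676e+00,  8.65207897e+00,  8.23920846e+01, -4.77460992e-04,
        8.90276418e+01, -7.67642800e+00]), 'qvel': array([-0.07112024, -0.0153135 ,  0.05102557, -0.01545668, -0.07517049,
       -0.00473948]), 'joint_efforts': array([ 9.08163997e-05, -7.13061190e+01, -5.70858908e+01, -1.86872212e-04,
        9.14935896e-03,  2.21375326e-04]), 'tool_pos': array([5.74752105e+02, 2.02133245e-02, 2.30672257e+02]), 'tool_rot': array([-1.79928774e+02, -9.11854806e-03,  8.99997240e+01]), 'force': array([-0.33646998, -0.45314789, -0.46290016]), 'torque': array([-0.01854582, -0.01352167,  0.02420038]), 'grasp_force': 0.0, 'gripper_width': 0.9935763564390698}
scene {'fx': 387.1712226527767, 'fy': 387.1712226527767, 'cx': 327.0544028086396, 'cy': 207.44864723217935, 'k1': -0.06859653828909351, 'origin': array([1017.46286108, -366.12949125,  972.78182316]), 'attitude': array([35.13214456, -0.16958445, 48.52642952])}
side {'fx': 403.67773210229177, 'fy': 403.67773210229177, 'cx': 315.3626463688123, 'cy': 198.979787823956, 'k1': -0.05552610294627521, 'origin': array([ 174.05490429, -725.56156323,  628.07272562]), 'attitude': array([ 58.41052175,  -0.80665362, -25.22227124])}
wrist {'fx': 311.3025745951445, 'fy': 311.3025745951445, 'cx': 315.2266532699974, 'cy': 202.45806988443948, 'k1': -0.01575377841435743, 'origin': array([574.107417  ,  75.52798572, 373.31844884]), 'attitude': array([-17.37499508,   0.0352067 ,  -0.06708996])}
```

View pics/scene0.png

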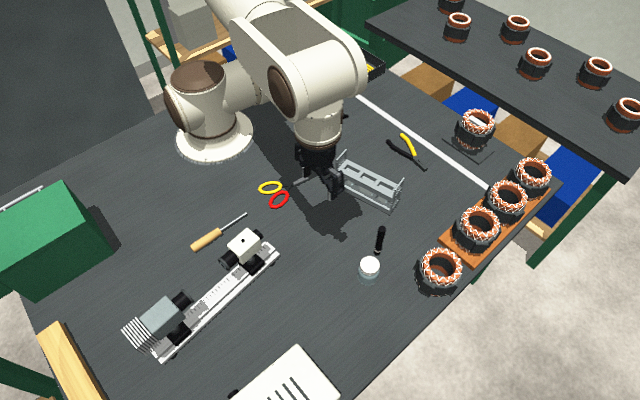

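View pics/side0.png

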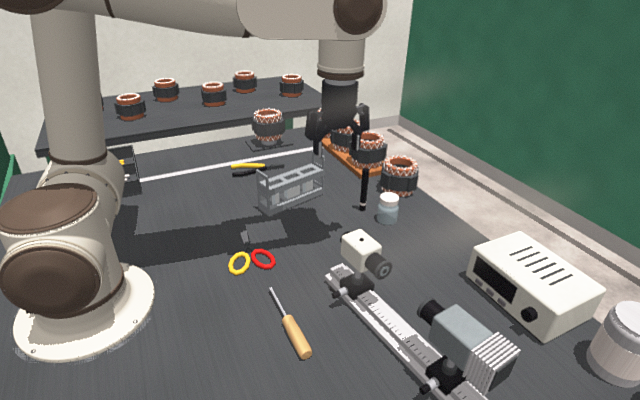

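View pics/wrist0.png

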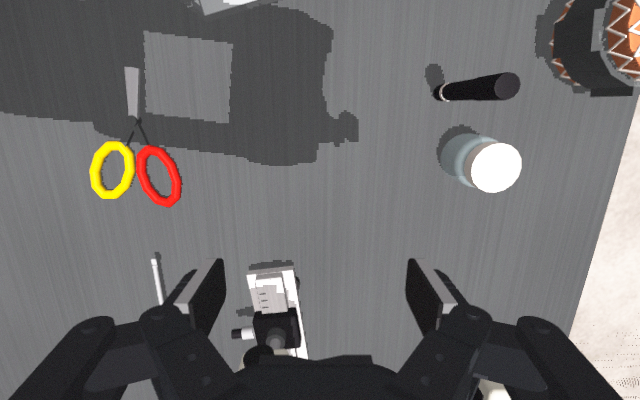

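The scene picture shows the pile near (370,183) and the meter running from the receiver at (245,245) to the lamp at (160,318). The side picture shows the pile at (292,187), receiver at (362,250) and lamp at (465,335). The wrist picture shows the clear strip with the scissors at (135,170), the jar at (495,165) and the meter at (270,310).

```bash
python3 - <<'E'
from h import *
s,t=load('scene0'),load('side0')
for a,b in [((372,182),(291,187)),((341,151),(258,170)),((404,182),(322,150)),((240,240),(361,240)),((160,315),(470,332))]:
    print(tri((s,a),(t,b)))
for n,d,c in(('scene',s,(300,120,120,110)),('side',t,(230,130,120,110))):
    x,y,w,h=c; cv2.imwrite(f'pics/c_{n}.png',cv2.resize(d['image'][y:y+h,x:x+w,::-1],None,fx=5,fy=5,interpolation=cv2.INTER_CUBIC))
a=cv2.imread('pics/c_scene.png');b=cv2.imread('pics/c_side.png');cv2.imwrite('pics/c01.png',cv2.resize(np.hstack([a,b]),None,fx=.66,fy=.66))
E
```

```text
(array([551.781536  , 233.22163238,  40.39744467]), [np.float64(5.287855804026862), np.float64(5.287855804026957)])
(array([448.29404291, 195.63752197, 131.03679083]), [np.float64(0.9220585671577792), np.float64(0.9220585671578501)])
(array([656.32430346, 241.41850593, 134.69681843]), [np.float64(3.061533712635707), np.float64(3.0615337126355957)])
(array([ 521.88415742, -207.98937779,  157.95878335]), [np.float64(0.11886038666058842), np.float64(0.11886038666063646)])
(array([ 561.08362869, -455.26568978,  147.69473503]), [np.float64(6.29703717757829), np.float64(6.297037177578169)])
```

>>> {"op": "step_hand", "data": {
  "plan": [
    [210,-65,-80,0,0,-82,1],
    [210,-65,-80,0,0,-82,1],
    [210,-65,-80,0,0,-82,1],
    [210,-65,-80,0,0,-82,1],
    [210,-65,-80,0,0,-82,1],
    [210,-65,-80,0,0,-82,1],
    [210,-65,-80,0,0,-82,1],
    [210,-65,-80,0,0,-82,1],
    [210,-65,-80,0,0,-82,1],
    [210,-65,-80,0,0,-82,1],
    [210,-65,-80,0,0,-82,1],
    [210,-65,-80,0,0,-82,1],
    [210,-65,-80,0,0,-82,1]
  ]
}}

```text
refused: plan[0]: [210, -65, -80, 0, 0, -82, 1] is not of type 'number' (schema: type "number"). Nothing was moved.
```

I used the wrong layout. The manual says one flat list, 7 numbers to a row, no inner brackets; once more.

>>> {"op": "step_hand", "data": {
  "plan": [210,-65,-80,0,0,-82,1,210,-65,-80,0,0,-82,1,210,-65,-80,0,0,-82,1,210,-65,-80,0,0,-82,1,210,-65,-80,0,0,-82,1,210,-65,-80,0,0,-82,1,210,-65,-80,0,0,-82,1,210,-65,-80,0,0,-82,1,210,-65,-80,0,0,-82,1,210,-65,-80,0,0,-82,1,210,-65,-80,0,0,-82,1,210,-65,-80,0,0,-82,1,210,-65,-80,0,0,-82,1]
}}

```text
time: 1.45
tool_pos: [509.9, 210.0, 311.2]
tool_rot: [-180.0, -0.0, 171.9]
force: [0.2, 0.0, -0.2]
gripper_width: 1.003
grasp_force: 0.0
```

```bash
python3 - <<'E'
from h import *
d=grab('wrist','w1'); print(d['origin'],d['attitude'],robot.sense()['joints'])
for n in('scene','side'): grab(n,n+'1')
E
```

```text
[433.59084652 219.95939984 453.76860415] [-1.73926586e+01  1.69416359e-03  8.18048071e+01] [ 1.43707262e+01  5.00630548e+00  7.72614979e+01  2.98355908e-03
  9.77435837e+01 -6.75261663e+01]
```

View pics/w1.png

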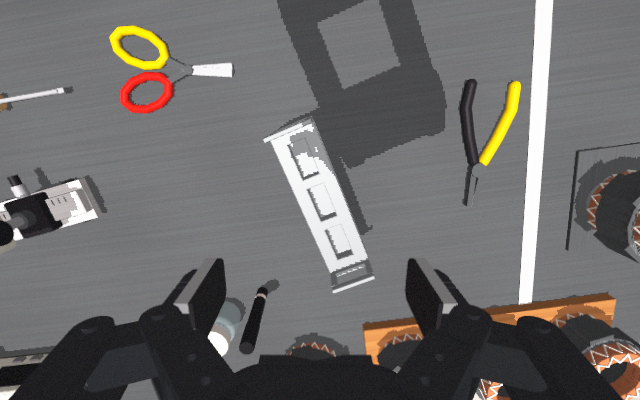

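The wrist picture shows the pile with near frame bar from (265,137) to (312,118) and far bar from (333,291) to (374,277), with slots at (303,158), (321,200), (340,240).

```bash
python3 - <<'E'
from h import *
d=load('w1')
P=[plane(d,p,128) for p in((265,137),(312,118),(333,291),(374,277))]
for p in P: print(p.round(1))
n,f=(P[0]+P[1])/2,(P[2]+P[3])/2
print((n+f)/2,np.degrees(np.arctan2(*(f-n)[1::-1])),np.linalg.norm(f-n),np.linalg.norm(P[0]-P[1]),np.linalg.norm(P[2]-P[3]))
print([np.degrees(np.arctan2(*(b-a)[1::-1])) for a,b in((P[0],P[2]),(P[1],P[3]))])
g=cv2.cvtColor(d['image'],cv2.COLOR_RGB2GRAY)
m=(g>185).astype(np.uint8)*255
m[:,:250]=0;m[:,390:]=0;m[310:]=0;m[:100]=0
m=cv2.morphologyEx(m,cv2.MORPH_CLOSE,np.ones((15,15)))
c=max(cv2.findContours(m,0,2)[0],key=cv2.contourArea); print(cv2.contourArea(c)); hull=cv2.approxPolyDP(cv2.convexHull(c),4,True)[:,0]; print(hull.tolist())
for p in hull: print(p,plane(d,p,86).round(1))
crop=d['image'][100:310,230:400,::-1]; cv2.imwrite('pics/w1c.png',cv2.resize(crop,None,fx=2.8,fy=2.8,interpolation=cv2.INTER_CUBIC))
E
```

```text
[457.3 164.3 128. ]
[445.5 214.9 128. ]
[648.4 210.7 128. ]
[636.3 261.3 128. ]
[546.87346976 212.78395525 128.        ] 13.644974435815785 196.50890852841363 52.02056180595327 51.9990633903736
[np.float64(13.64786801085173), np.float64(13.64207744664393)]
6262.0
[[299, 123], [313, 127], [374, 278], [336, 292], [263, 140]]
[299 123] [450.4 198.7  86. ]
[313 127] [457.1 214.   86. ]
[374 278] [664.  266.5  86. ]
[336 292] [678.2 213.3  86. ]
[263 140] [463.4 154.1  86. ]
```

View pics/w1c.png

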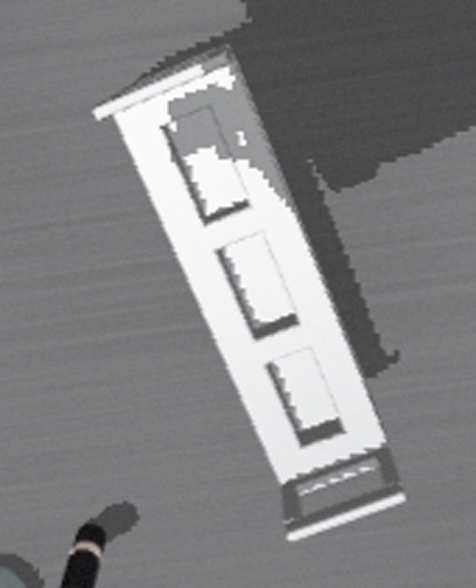

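The crop shows the rack's frame bars from (95,113) to (235,50) and (288,538) to (405,497), with three empty slots. It's consistent with a frame top at 128 mm. I'll align the gripper above the rack and check.

>>> {"op": "step_hand", "data": {
  "plan": [-36,8,60,0,0,-21.7,1,-36,8,60,0,0,-21.7,1,-36,8,60,0,0,-21.7,1,-36,8,60,0,0,-21.7,1,-36,8,60,0,0,-21.7,1]
}}

```text
time: 2.1
tool_pos: [546.8, 212.9, 251.7]
tool_rot: [180.0, 0.0, -166.5]
force: [0.2, 0.6, 0.4]
gripper_width: 1.0
grasp_force: 0.0
```

```bash
python3 - <<'E'
from h import *
e=load('w1');d=grab('wrist','w2')
x=d['image'][60:400,160:480,::-1]; cv2.imwrite('pics/w2c.png',cv2.resize(x,None,fx=1.75,fy=1.75,interpolation=cv2.INTER_CUBIC))
for X in((547,213,128),(547,213,86)): print(proj(d,X))
E
```

```text
[316.03522572 196.06032742]
[315.93665915 184.52391995]
```

View pics/w2c.png

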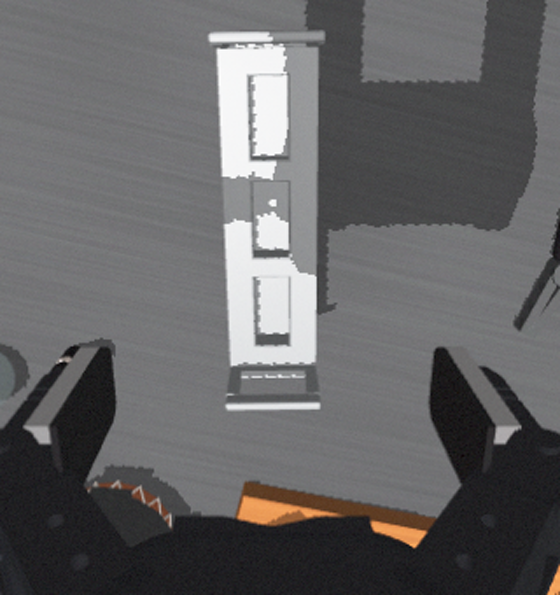

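The crop shows the rack nearly upright in the picture, its near bar at y=36 from x=208 to 325 and its far bar at y=405 from x=226 to 320.

```bash
python3 - <<'E'
from h import *
e=load('w1');d=load('w2')
f=lambda u,v:(u/1.75+160-.3,v/1.75+60-.3)
w1=[(265,139),(311,119),(333,291),(374,277)]; w2=[f(208,38),f(325,38),f(226,405),f(320,405)]
P=[]
for a,b in zip(w1,w2): X,r=tri((e,a),(d,b)); print(X.round(1),np.round(r[0],1))
P=[plane(d,b,128) for b in w2]
for p in P: print(p.round(1))
n,g=(P[0]+P[1])/2,(P[2]+P[3])/2
print((n+g)/2,np.degrees(np.arctan2(*(g-n)[1::-1])),np.linalg.norm(g-n),np.linalg.norm(P[0]-P[1]),np.linalg.norm(P[2]-P[3]))
B=[plane(d,f(*q),86) for q in((219,110),(317,110),(229,330),(317,330))]
print([b.round(1) for b in B]); a=np.radians(13.6);ny=np.array([-np.sin(a),np.cos(a),0]);c=np.array([547,213,0])
print([(b-c)@ny for b in B])
s=robot.sense();print(s['tool_pos'],s['tool_rot'])
E
```

```text
[460.5 159.8 108.7] 0.8
[447.1 214.  115.5] 0.6
[655.6 210.4 117. ] 0.1
[636.  261.2 128.2] 0.2
[461.  161.5 128. ]
[448.6 213.6 128. ]
[648.2 209.7 128. ]
[635.8 261.2 128. ]
[548.38655813 211.49647797 128.        ] 14.364780803766875 193.24939977968072 53.53253208989008 52.9617679791409
[array([494.3, 169.6,  86. ]), array([481.8, 222. ,  86. ]), array([622.9, 202.8,  86. ]), array([610.2, 256. ,  86. ])]
[np.float64(-29.783467817090987), np.float64(24.057525830867263), np.float64(-27.75825020488283), np.float64(26.98368175020521)]
[546.75717362 212.96065399 251.88872963] [ 1.79995697e+02  4.77183900e-02 -1.66459628e+02]
```

>>> {"op": "step_hand", "data": {
  "plan": [-1,-1.3,40,0,0,-0.7,1,-1,-1.3,80,0,0,-0.7,1,-1,-1.3,110,0,0,-0.7,1,-1,-1.3,135,0,0,-0.7,1,-1,-1.3,155,0,0,-0.7,1,-1,-1.3,172,0,0,-0.7,1,-1,-1.3,186,0,0,-0.7,1,-1,-1.3,194,0,0,-0.7,1,-1,-1.3,198,0,0,-0.7,1,-1,-1.3,198,0,0,-0.7,1,-1,-1.3,198,0,0,-0.7,1,-1,-1.3,198,0,0,-0.7,0.8]
}}

```text
time: 3.35
tool_pos: [548.3, 212.0, 54.0]
tool_rot: [180.0, 0.1, -165.6]
force: [-0.9, -0.1, 0.3]
gripper_width: 0.854
grasp_force: 0.0
```

>>> {"op": "step_hand", "data": {
  "plan": [0,0,0,0,0,0,0.6,0,0,0,0,0,0,0.55,0,0,0,0,0,0,0.5,0,0,0,0,0,0,0.4,0,0,0,0,0,0,0.4,0,0,0,0,0,0,0.4,0,0,0,0,0,0,0.4]
}}

```text
time: 4.05
tool_pos: [548.1, 212.0, 53.9]
tool_rot: [180.0, 0.0, -165.6]
force: [-2.5, 0.3, 5.7]
gripper_width: 0.622
grasp_force: 62.9
```

```bash
python3 - <<'E'
from h import *
grab('side','s2');grab('wrist','w3')
E
```

```text
(no output)
```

Gripped, but this low the fingertips would touch the bench before the rack does. I'll regrip 8 mm higher, then lift.

>>> {"op": "step_hand", "data": {
  "plan": [0,0,0,0,0,0,0.85,0,0,0,0,0,0,0.85,0,0,0,0,0,0,0.85,0,0,-4,0,0,0,0.85,0,0,-8,0,0,0,0.85,0,0,-8.5,0,0,0,0.85,0,0,-8.5,0,0,0,0.7,0,0,-8.5,0,0,0,0.65,0,0,-8.5,0,0,0,0.4,0,0,-8.5,0,0,0,0.4,0,0,-8.5,0,0,0,0.4,0,0,-8.5,0,0,0,0.4,0,0,-8.5,0,0,0,0.4]
}}

```text
time: 5.45
tool_pos: [548.0, 211.9, 62.1]
tool_rot: [180.0, 0.0, -165.6]
force: [-2.8, 0.3, 5.1]
gripper_width: 0.62
grasp_force: 63.7
```

>>> {"op": "step_hand", "data": {
  "plan": [0,0,-3,0,0,0,0.4,0,0,-7,0,0,0,0.4,0,0,-14,0,0,0,0.4,0,0,-22,0,0,0,0.4,0,0,-32,0,0,0,0.4,0,0,-45,0,0,0,0.4,0,0,-60,0,0,0,0.4,0,0,-80,0,0,0,0.4,0,0,-100,0,0,0,0.4,0,0,-110,0,0,0,0.4,0,0,-110,0,0,0,0.4,0,0,-110,0,0,0,0.4]
}}

```text
time: 6.65
tool_pos: [547.8, 211.9, 171.3]
tool_rot: [180.0, -0.0, -165.6]
force: [-0.2, -0.7, -3.7]
gripper_width: 0.619
grasp_force: 63.4
```

```bash
python3 - <<'E'
from h import *
d=grab('side','s3');grab('scene','c3')
e=load('c3')
a=cv2.resize(d['image'][90:240,220:420,::-1],None,fx=2,fy=2,interpolation=cv2.INTER_CUBIC);b=cv2.resize(e['image'][80:230,270:470,::-1],None,fx=2,fy=2,interpolation=cv2.INTER_CUBIC)
cv2.imwrite('pics/m3.png',np.hstack([a,b]))
E
```

```text
(no output)
```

View pics/m3.png

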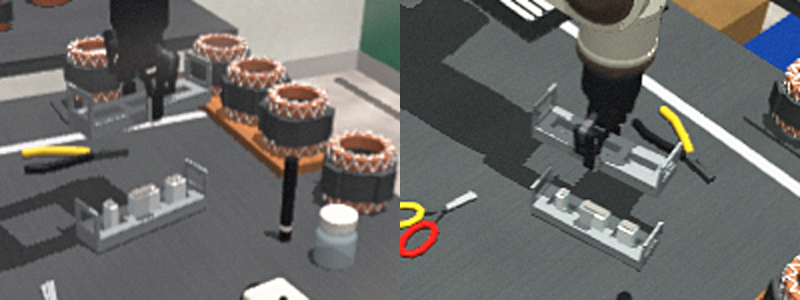

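The picture shows the upper rack hanging level in the gripper. The lower rack stands at left (140,210), with the long cell in its middle slot.

>>> {"op": "step_hand", "data": {
  "plan": [12,-44,0,0,0,4,0.4,24,-88,0,0,0,8,0.4,36,-132,0,0,0,12,0.4,48.2,-175.5,0,0,0,14.4,0.4,48.2,-175.5,0,0,0,14.4,0.4,48.2,-175.5,0,0,0,14.4,0.4,48.2,-175.5,40,0,0,14.4,0.4,48.2,-175.5,80,0,0,14.4,0.4,48.2,-175.5,110,0,0,14.4,0.4,48.2,-175.5,135,0,0,14.4,0.4,48.2,-175.5,150,0,0,14.4,0.4,48.2,-175.5,160,0,0,14.4,0.4,48.2,-175.5,165,0,0,14.4,0.4,48.2,-175.5,165,0,0,14.4,0.4,48.2,-175.5,165,0,0,14.4,0.4]
}}

```text
time: 8.25
tool_pos: [545.3, 30.1, 7.4]
tool_rot: [-180.0, 0.0, -180.0]
force: [-1.5, 0.7, -2.8]
gripper_width: 0.619
grasp_force: 64.1
```

>>> {"op": "step_hand", "data": {
  "plan": [0,0,2,0,0,0,0.4,0,0,3,0,0,0,0.4,0,0,4,0,0,0,0.4,0,0,5,0,0,0,0.4,0,0,5.5,0,0,0,0.4,0,0,5.5,0,0,0,0.4,0,0,5.5,0,0,0,0.4]
}}

```text
time: 8.95
tool_pos: [545.0, 29.9, 1.3]
tool_rot: [180.0, -0.0, 180.0]
force: [0.4, 0.4, -2.6]
gripper_width: 0.62
grasp_force: 64.1
```

>>> {"op": "step_hand", "data": {
  "plan": [0,0,0.4,0,0,0,0.4,0,0,0.8,0,0,0,0.4,0,0,1.2,0,0,0,0.4,0,0,1.2,0,0,0,0.4,0,0,1.2,0,0,0,0.4]
}}

```text
time: 9.45
tool_pos: [544.9, 29.9, 0.1]
tool_rot: [180.0, -0.0, -180.0]
force: [0.1, 0.3, -1.5]
gripper_width: 0.618
grasp_force: 64.3
```

>>> {"op": "step_hand", "data": {
  "plan": [0,0,0.5,0,0,0,0.4,0,0,0.5,0,0,0,0.4,0,0,0.5,0,0,0,0.4]
}}

```text
time: 9.75
tool_pos: [545.0, 29.9, 0.1]
tool_rot: [-180.0, 0.0, -180.0]
force: [-4.8, 0.5, 7.4]
gripper_width: 0.621
grasp_force: 65.4
```

>>> {"op": "step_hand", "data": {
  "plan": [0,0,0,0,0,0,0.65,0,0,0,0,0,0,0.7,0,0,0,0,0,0,0.9,0,0,0,0,0,0,1,0,0,0,0,0,0,1,0,0,-10,0,0,0,1,0,0,-30,0,0,0,1,0,0,-65,0,0,0,1,0,0,-110,0,0,0,1,0,0,-155,0,0,0,1,0,0,-200,0,0,0,1,0,0,-220,0,0,0,1,0,0,-220,0,0,0,1]
}}

```text
time: 11.05
tool_pos: [545.9, 29.8, 223.8]
tool_rot: [-180.0, 0.3, -180.0]
force: [0.2, -0.5, -0.6]
gripper_width: 1.001
grasp_force: 0.0
```

>>> {"op": "step_hand", "data": {
  "plan": [10,45,0,0,0,-7,1,10,90,0,0,0,-14.3,1,10,130,0,0,0,-14.3,1,10,130,0,0,0,-14.3,1,10,130,0,0,0,-14.3,1,10,130,0,0,0,-14.3,1]
}}

```text
time: 11.65
tool_pos: [534.9, 159.2, 219.3]
tool_rot: [-180.0, -0.0, -165.7]
force: [0.2, 0.1, -0.2]
gripper_width: 0.998
grasp_force: 0.0
```

```bash
python3 -c "
from h import *
grab('wrist','wa')"
```

>>> {"op": "step_hand", "data": {
  "plan": [0,45,0,0,0,0,1,0,90,0,0,0,0,1,0,100,0,0,0,0,1,0,100,0,0,0,0,1,0,100,0,0,0,0,1,0,100,0,0,0,0,1]
}}

```text
time: 12.3
tool_pos: [510.7, 255.4, 219.5]
tool_rot: [-180.0, -0.0, -165.8]
force: [-1.0, -0.2, -0.1]
gripper_width: 1.001
grasp_force: 0.0
```

```bash
python3 - <<'E'
from h import *
d=grab('wrist','wb');e=load('wa')
a=proj(e,(548,212,50));b=proj(d,(548,212,50));print(a,b)
f=lambda d,p:cv2.resize(d['image'][int(p[1])-125:int(p[1])+125,int(p[0])-65:int(p[0])+65,::-1],None,fx=2.3,fy=2.3,interpolation=cv2.INTER_CUBIC)
cv2.imwrite('pics/mab.png',np.hstack([f(e,a),f(d,b)]))
E
```

```text
[361.40029569 207.38291206] [267.44280965 206.99917837]
```

View pics/mab.png

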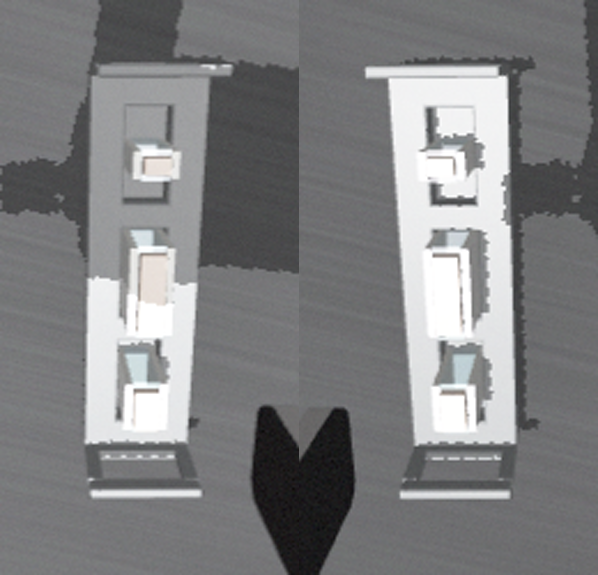

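The paired crop shows the long cell in the middle slot. Its top rim spans (126–174, 247–335) in the left view and (428–473, 247–338) in the right view.

```bash
python3 - <<'E'
from h import *
e,d=load('wa'),load('wb')
A=lambda u,v:(u/2.3+296-.3,v/2.3+82-.3); B=lambda u,v:((u-299)/2.3+202-.3,v/2.3+81-.3)
L=[(128,248),(175,248),(126,335),(172,335)];Rr=[(427,248),(471,248),(430,338),(475,338)]
T=[]
for a,b in zip(L,Rr):
    X,r=tri((e,A(*a)),(d,B(*b))); T.append(X); print(X.round(1),round(r[0],1))
T=np.array(T);c=T.mean(0);print('cell top',c, np.degrees(np.arctan2(*(T[2]+T[3]-T[0]-T[1])[1::-1])), np.linalg.norm(T[2]+T[3]-T[0]-T[1])/2,np.linalg.norm(T[1]+T[3]-T[0]-T[2])/2)
# rack bars
L=[(99,68),(232,68),(92,492),(202,492)];Rr=[(366,71),(498,71),(401,494),(511,494)]
T=np.array([tri((e,A(*a)),(d,B(*b)))[0] for a,b in zip(L,Rr)]);print(T.round(1),T.mean(0),np.degrees(np.arctan2(*(T[2]+T[3]-T[0]-T[1])[1::-1])))
s=robot.sense();print(s['tool_pos'],s['tool_rot'])
E
```

```text
[532.8 197.2  44.4] 0.3
[526.6 217.1  48.7] 0.3
[573.2 207.4  49.5] 0.4
[567.4 227.9  50.9] 0.4
cell top [550.00215988 212.37912738  48.37459815] 14.517695604588711 42.04916145255766 21.25690737012091
[[460.2 161.8  64.4]
 [447.2 213.1  65.4]
 [649.2 210.7  65.1]
 [636.3 262.   65. ]] [548.22388509 211.88889112  64.96360532] 14.487771760487458
[510.7418792  255.50709748 219.60100274] [-1.79988177e+02 -3.68489428e-03 -1.65796399e+02]
```

>>> {"op": "step_hand", "data": {
  "plan": [-13,-26,50,0,0,-0.2,0.7,-25.9,-51.3,100,0,0,-0.2,0.6,-25.9,-51.3,120,0,0,-0.2,0.6,-25.9,-51.3,120,0,0,-0.2,0.6,-25.9,-51.3,120,0,0,-0.2,0.6,-25.9,-51.3,120,0,0,-0.2,0.6]
}}

```text
time: 12.95
tool_pos: [548.8, 213.9, 102.0]
tool_rot: [180.0, 0.2, -165.5]
force: [-0.4, 0.3, 0.8]
gripper_width: 0.602
grasp_force: 0.0
```

```bash
python3 -c "
from h import *
s=robot.sense();p=s['tool_pos'];print(p,s['tool_rot'])
a=np.radians(14.4);x=np.array([np.cos(a),np.sin(a)]);y=np.array([-x[1],x[0]]);q=np.array([548.4,212.1])-p[:2];print('dx',-q@x,'dy',q@y)"
```

```text
[548.80938591 213.91228891 102.01360555] [ 1.79992897e+02  1.67057243e-01 -1.65497744e+02]
dx 0.8472222236120542 dy -1.6535423842855783
```

>>> {"op": "step_hand", "data": {
  "plan": [0,0,0,0,0,0,0.6,0,0,0,0,0,0,0.6,0,0,0,0,0,0,0.6]
}}

```text
time: 13.25
tool_pos: [548.1, 213.8, 100.4]
tool_rot: [180.0, 0.1, -165.5]
force: [-1.2, 0.8, -0.2]
gripper_width: 0.596
grasp_force: 0.0
```

```bash
python3 -c "
from h import *
s=robot.sense();p=s['tool_pos'];print(p,s['tool_rot'])
a=np.radians(14.4);x=np.array([np.cos(a),np.sin(a)]);y=np.array([-x[1],x[0]]);q=np.array([548.4,212.1])-p[:2];print('dx',-q@x,'dy',q@y)"
```

```text
[548.13369609 213.80705823 100.37898903] [ 1.79998189e+02  5.91106705e-02 -1.65473236e+02]
dx 0.1665906386494636 dy -1.7196549451130687
```

>>> {"op": "step_hand", "data": {
  "plan": [0,-1.7,20,0,0,0,0.6,0,-1.7,40,0,0,0,0.6,0,-1.7,55,0,0,0,0.6,0,-1.7,65,0,0,0,0.6,0,-1.7,70,0,0,0,0.6,0,-1.7,72,0,0,0,0.6,0,-1.7,72,0,0,0,0.5,0,-1.7,72,0,0,0,0.42,0,-1.7,72,0,0,0,0.42,0,-1.7,72,0,0,0,0.42]
}}

```text
time: 14.25
tool_pos: [548.6, 211.9, 28.0]
tool_rot: [180.0, 0.0, -165.5]
force: [-0.5, 0.0, -0.4]
gripper_width: 0.421
grasp_force: 0.0
```

```bash
python3 - <<'E'
from h import *
d=grab('wrist','wc');s=robot.sense();p=s['tool_pos'];print(p)
print(proj(d,p),proj(d,p+[0,0,20]))
cv2.imwrite('pics/wcc.png',cv2.resize(d['image'][130:400,180:450,::-1],None,fx=2.2,fy=2.2,interpolation=cv2.INTER_CUBIC))
E
```

```text
[548.56991179 211.8645279   27.85315811]
[316.54370212 263.2124126 ] [316.71718726 284.74227469]
```

View pics/wcc.png

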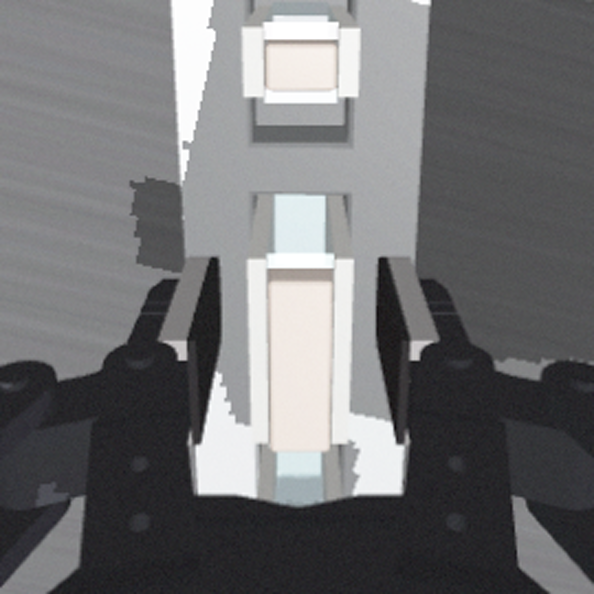

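The crop shows the pads at x≈220 and 378 and the cell between x≈248 and 350, so the cell is centred. Closing.

>>> {"op": "step_hand", "data": {
  "plan": [0,0,0,0,0,0,0.32,0,0,0,0,0,0,0.28,0,0,0,0,0,0,0.25,0,0,0,0,0,0,0.1,0,0,0,0,0,0,0.1,0,0,0,0,0,0,0.1,0,0,0,0,0,0,0.1,0,0,0,0,0,0,0.1]
}}

```text
time: 15.1
tool_pos: [548.5, 211.9, 27.7]
tool_rot: [180.0, 0.0, -165.5]
force: [-0.8, -0.2, 4.9]
gripper_width: 0.22
grasp_force: 59.0
```

>>> {"op": "step_hand", "data": {
  "plan": [0,0,-2,0,0,0,0.1,0,0,-5,0,0,0,0.1,0,0,-9,0,0,0,0.1,0,0,-14,0,0,0,0.1,0,0,-20,0,0,0,0.1,0,0,-30,0,0,0,0.1,0,0,-45,0,0,0,0.1,0,0,-70,0,0,0,0.1,0,0,-100,0,0,0,0.1,0,0,-140,0,0,0,0.1,0,0,-180,0,0,0,0.1,0,0,-220,0,0,0,0.1,0,0,-250,0,0,0,0.1,0,0,-262,0,0,0,0.1,0,0,-262,0,0,0,0.1,0,0,-262,0,0,0,0.1]
}}

```text
time: 16.7
tool_pos: [548.2, 211.8, 288.6]
tool_rot: [180.0, -0.1, -165.5]
force: [0.6, 0.5, -0.3]
gripper_width: 0.224
grasp_force: 58.6
```

```bash
python3 - <<'E'
from h import *
s=robot.sense();print(s['tool_pos'],s['tool_rot'],s['joints'])
grab('scene','c5');grab('side','s5');d=grab('wrist','w5')
# meter estimate from first images at beam height
E
```

```text
[548.17402518 211.76361907 288.55493796] [ 1.79997354e+02 -7.55440408e-02 -1.65501562e+02] [ 1.36116899e+01  9.51326273e+00  7.47907282e+01  1.48443424e-03
  9.57715850e+01 -9.08865977e+01]
```

>>> {"op": "step_hand", "data": {
  "plan": [11,-22,-5,0,0,3,0.1,30,-60,-10,0,0,5.8,0.1,50,-100,-10,0,0,5.8,0.1,70,-140,-10,0,0,5.8,0.1,90,-180,-10,0,0,5.8,0.1,110,-220,-10,0,0,5.8,0.1,130,-262,-10,0,0,5.8,0.1,150,-304,-10,0,0,5.8,0.1,170,-346,-10,0,0,5.8,0.1,190,-386,-10,0,0,5.8,0.1,205,-416,-10,0,0,5.8,0.1,213,-432,-10,0,0,5.8,0.1,213,-432,-10,0,0,5.8,0.1,213,-432,-10,0,0,5.8,0.1,213,-432,-10,0,0,5.8,0.1]
}}

```text
time: 18.35
tool_pos: [450.6, -259.0, 299.3]
tool_rot: [180.0, -0.0, -171.3]
force: [-0.6, 0.4, -0.3]
gripper_width: 0.222
grasp_force: 58.7
```

```bash
python3 -c "
from h import *
grab('wrist','ma')"
```

>>> {"op": "step_hand", "data": {
  "plan": [0,-40,0,0,0,0,0.1,0,-80,0,0,0,0,0.1,0,-120,0,0,0,0,0.1,0,-140,0,0,0,0,0.1,0,-140,0,0,0,0,0.1,0,-140,0,0,0,0,0.1,0,-140,0,0,0,0,0.1]
}}

```text
time: 19.1
tool_pos: [471.9, -396.9, 299.9]
tool_rot: [-180.0, 0.0, -171.2]
force: [0.5, -0.3, -1.0]
gripper_width: 0.217
grasp_force: 58.9
```

```bash
python3 - <<'E'
from h import *
d=grab('wrist','mb');e=load('ma')
f=lambda d:cv2.resize(d['image'][100:400,:,::-1],(800,375))
for x in(e,d): print([proj(x,p).round() for p in((522,-208,158),(541,-330,130),(561,-455,148))])
E
```

```text
[array([355., 265.]), array([240., 253.]), array([117., 261.])]
[array([490., 264.]), array([366., 252.]), array([249., 261.])]
```

```bash
python3 - <<'E'
from h import *
f=lambda n,u:cv2.resize(load(n)['image'][180:330,u:u+400,::-1],None,fx=2,fy=2,interpolation=cv2.INTER_CUBIC)
cv2.imwrite('pics/mm.png',np.vstack([f('ma',30),f('mb',170)]))
E
```

```text
(no output)
```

View pics/mm.png

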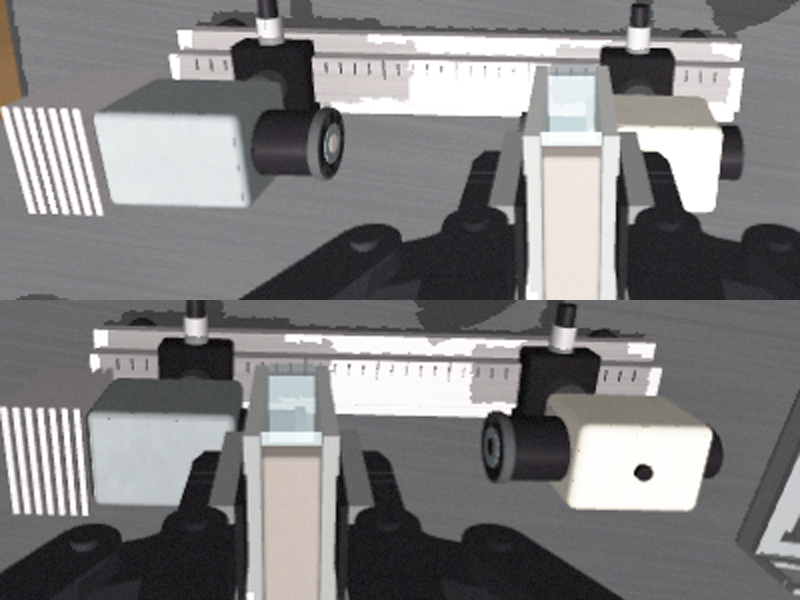

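The picture (upper panel) shows the lamp lens face at (333,143). In the lower panel the receiver lens face is at (493,448), and the rail ends are near (175,45) and (742,55).

```bash
python3 - <<'E'
from h import *
a,b=load('ma'),load('mb')
A=lambda u,v:(30+u/2-.25,180+v/2-.25);B=lambda u,v:(170+u/2-.25,180+(v-300)/2-.25)
T=np.array([tri((a,A(*p)),(b,B(*q)))[0] for p,q in(((178,33),(95,333)),((171,56),(91,356)),((742,42),(655,345)),((742,68),(661,370)))])
print(T.round(1),T.mean(0)); print([np.degrees(np.arctan2(*(T[j]-T[i])[1::-1])) for i,j in((0,2),(1,3))])
for z in(120,130,140):
    L,Rr=plane(a,A(333,143),z),plane(b,B(493.5,448),z); print(z,L.round(1),Rr.round(1),((L+Rr)/2).round(1),np.linalg.norm(L-Rr).round(1),np.degrees(np.arctan2(*(Rr-L)[1::-1])))
# box tops: lamp corner, receiver corner in both views
for p,q in(((112,205),(97,503)),((247,206),(None,None)),((720,98),(711,431))):
    if q[0]: print(tri((a,A(*p)),(b,B(*q))))
# lens faces in scene0/side0 prediction
L,Rr=plane(a,A(333,143),130),plane(b,B(493.5,448),130)
for n in('scene0','side0'): print(n,proj(load(n),L),proj(load(n),Rr))
s=robot.sense();print(s['tool_pos'],s['tool_rot'])
E
```

```text
[[ 537.5 -527.5   21.7]
 [ 550.8 -526.1   33. ]
 [ 486.4 -130.1   16.1]
 [ 499.8 -131.8   34.2]] [ 518.65182314 -328.84773536   26.24877377]
[np.float64(97.32547367961537), np.float64(97.36855965570093)]
120 [ 552.2 -381.6  120. ] [ 538.9 -270.   120. ] [ 545.6 -325.8  120. ] 112.4 96.75755759419033
130 [ 546.6 -378.2  130. ] [ 534.5 -274.3  130. ] [ 540.6 -326.3  130. ] 104.6 96.67021302869952
140 [ 541.1 -374.8  140. ] [ 530.  -278.6  140. ] [ 535.6 -326.7  140. ] 96.8 96.5687553504852
(array([ 585.06160172, -483.01469818,  157.53310092]), [np.float64(0.4345890863429844), np.float64(0.4345890863428884)])
(array([ 488.69030763, -178.96632296,  153.84208311]), [np.float64(8.69495823150914), np.float64(8.69495823150915)])
scene0 [187.68382644 294.72266146] [222.40906344 264.76666982]
side0 [424.92094034 306.55052909] [384.23185748 270.44236508]
[ 471.85492911 -396.95976122  300.04056315] [-1.79980124e+02  1.70264558e-02 -1.71232101e+02]
```

```bash
python3 - <<'E'
from h import *
for n,pos,yaw,off,v0 in(('ma',(450.6,-259,299.3),188.7,30,180),('mb',(471.9,-396.9,299.9),188.8,170,-120)):
    d=load(n);Rm=R.from_euler('xyz',[180,0,yaw],degrees=True).as_matrix()
    for c in((22,-10,19.7),(22,10,19.7),(22,-10,-25.3),(22,10,-25.3)):
        q=proj(d,np.array(pos)+Rm@np.array(c)); print(n,c,((q[0]-off)*2).round(),((q[1]-v0 if n=='mb' else q[1]-180)*2).round())
E
```

```text
ma (22, -10, 19.7) 537.0 60.0
ma (22, 10, 19.7) 609.0 60.0
ma (22, -10, -25.3) 525.0 131.0
ma (22, 10, -25.3) 622.0 131.0
mb (22, -10, 19.7) 257.0 660.0
mb (22, 10, 19.7) 330.0 660.0
mb (22, -10, -25.3) 246.0 731.0
mb (22, 10, -25.3) 343.0 731.0
```

>>> {"op": "step_hand", "data": {
  "plan": [-30,22,0,0,0,8,0.1,-60,45,0,0,0,16,0.1,-78.6,58.7,0,0,0,24,0.1,-78.6,58.7,0,0,0,32,0.1,-78.6,58.7,0,0,0,40,0.1,-78.6,58.7,0,0,0,48,0.1,-78.6,58.7,0,0,0,56,0.1,-78.6,58.7,0,0,0,64,0.1,-78.6,58.7,0,0,0,72,0.1,-78.6,58.7,0,0,0,80,0.1,-78.6,58.7,0,0,0,88,0.1,-78.6,58.7,0,0,0,91.6,0.1,-78.6,58.7,0,0,0,91.6,0.1,-78.6,58.7,0,0,0,91.6,0.1,-78.6,58.7,0,0,0,91.6,0.1,-78.6,58.7,0,0,0,91.6,0.1]
}}

```text
time: 20.75
tool_pos: [540.4, -328.0, 299.6]
tool_rot: [-180.0, -0.0, 97.2]
force: [-0.1, -0.2, -0.8]
gripper_width: 0.223
grasp_force: 58.8
```

```bash
python3 - <<'E'
from h import *
s=robot.sense();p=s['tool_pos'];print(p,s['tool_rot'],s['joints'])
a=np.radians(97.2);x=np.array([np.cos(a),np.sin(a)]);y=np.array([x[1],-x[0]]);q=np.array([540.6,-327])-p[:2];print(q@x,q@y,p[2]-127.2)
E
```

```text
[ 540.4228379  -328.01819142  299.63037897] [-1.79998654e+02 -8.92837730e-04  9.71742844e+01] [-3.82339171e+01  1.49177571e+01  6.70451029e+01 -3.34715861e-04
  9.80387205e+01 -4.54082484e+01]
0.9879583757060926 0.30337834207425035 172.43037896975875
```

```bash
python3 - <<'E'
from h import *
d=load('ma');g=d['image'].astype(int)
for u in(300,317): print(u,[(v,*g[v,u]) for v in range(206,260)][::1] if u==317 else [(v,g[v,u].sum()//3) for v in range(206,262)])
for v in(220,235,248,262): print(v,[(u,g[v,u].sum()//3) for u in list(range(286,304))+list(range(328,346))])
E
```

```text
300 [(206, np.int64(255)), (207, np.int64(220)), (208, np.int64(196)), (209, np.int64(131)), (210, np.int64(135)), (211, np.int64(181)), (212, np.int64(227)), (213, np.int64(154)), (214, np.int64(156)), (215, np.int64(153)), (216, np.int64(156)), (217, np.int64(156)), (218, np.int64(156)), (219, np.int64(157)), (220, np.int64(158)), (221, np.int64(155)), (222, np.int64(157)), (223, np.int64(154)), (224, np.int64(154)), (225, np.int64(156)), (226, np.int64(157)), (227, np.int64(156)), (228, np.int64(155)), (229, np.int64(155)), (230, np.int64(157)), (231, np.int64(156)), (232, np.int64(153)), (233, np.int64(157)), (234, np.int64(157)), (235, np.int64(153)), (236, np.int64(155)), (237, np.int64(154)), (238, np.int64(155)), (239, np.int64(157)), (240, np.int64(156)), (241, np.int64(155)), (242, np.int64(156)), (243, np.int64(152)), (244, np.int64(156)), (245, np.int64(158)), (246, np.int64(219)), (247, np.int64(218)), (248, np.int64(215)), (249, np.int64(212)), (250, np.int64(213)), (251, np.int64(213)), (252, np.int64(201)), (253, np.int64(169)), (254, np.int64(189)), (255, np.int64(19
[... 5423 characters left out ...]
(290, np.int64(88)), (291, np.int64(108)), (292, np.int64(207)), (293, np.int64(236)), (294, np.int64(236)), (295, np.int64(235)), (296, np.int64(236)), (297, np.int64(236)), (298, np.int64(235)), (299, np.int64(230)), (300, np.int64(196)), (301, np.int64(191)), (302, np.int64(219)), (303, np.int64(232)), (328, np.int64(231)), (329, np.int64(215)), (330, np.int64(186)), (331, np.int64(209)), (332, np.int64(237)), (333, np.int64(236)), (334, np.int64(237)), (335, np.int64(236)), (336, np.int64(235)), (337, np.int64(236)), (338, np.int64(229)), (339, np.int64(167)), (340, np.int64(49)), (341, np.int64(93)), (342, np.int64(121)), (343, np.int64(122)), (344, np.int64(119)), (345, np.int64(121))]
```

```bash
python3 - <<'E'
from h import *
n=grab('wrist','w7')
G=lambda f:cv2.cvtColor(load(f)['image'],cv2.COLOR_RGB2GRAY).astype(int)
for f in('wc','ma','w7'):
    g=G(f)
    for u in(297,316,335):
        c=np.diff(g[235:345,u]); print(f,u,[(235+i,int(c[i])) for i in np.where(abs(c)>14)[0]])
E
```

```text
wc 297 [(np.int64(246), 32), (np.int64(247), 49), (np.int64(330), -26), (np.int64(331), -49)]
wc 316 [(np.int64(244), 17), (np.int64(251), -91), (np.int64(256), 17), (np.int64(257), 44)]
wc 335 [(np.int64(246), 30), (np.int64(247), 48), (np.int64(330), -26), (np.int64(331), -90)]
ma 297 [(np.int64(247), 62), (np.int64(325), 18), (np.int64(331), -32), (np.int64(332), -92)]
ma 316 [(np.int64(237), -24), (np.int64(245), 33), (np.int64(251), -15), (np.int64(252), -80), (np.int64(257), 36), (np.int64(258), 29), (np.int64(334), -19), (np.int64(335), -63), (np.int64(336), -17)]
ma 335 [(np.int64(247), 61), (np.int64(331), -52), (np.int64(332), -39)]
w7 297 [(np.int64(247), 36), (np.int64(323), 41), (np.int64(324), 42), (np.int64(331), -79), (np.int64(332), -23), (np.int64(333), 62), (np.int64(334), 22), (np.int64(335), -53), (np.int64(336), -63), (np.int64(337), 74), (np.int64(338), 52), (np.int64(339), -39), (np.int64(340), -75), (np.int64(341), 19), (np.int64(342), 69)]
w7 316 [(np.int64(245), 60), (np.int64(250), -24), (np.int64(251), -24), (np.int64(252), -61), (np.int64(257), 23), (np.int64(258), 20), (np.int64(331), 37), (np.int64(332), 43), (np.int64(335), -76), (np.int64(336), -58), (np.int64(337), 77), (np.int64(338), 52), (np.int64(339), -38), (np.int64(340), -73), (np.int64(341), 21), (np.int64(342), 63)]
w7 335 [(np.int64(247), 37), (np.int64(320), 45), (np.int64(321), 39), (np.int64(331), -81), (np.int64(332), -20), (np.int64(333), 66), (np.int64(334), 22), (np.int64(335), -53), (np.int64(336), -70), (np.int64(337), 78), (np.int64(338), 53), (np.int64(339), -33), (np.int64(340), -77), (np.int64(341), 20), (np.int64(342), 66)]
```

>>> {"op": "step_hand", "data": {
  "plan": [1,0.3,20,0,0,0,0.1,1,0.3,45,0,0,0,0.1,1,0.3,70,0,0,0,0.1,1,0.3,90,0,0,0,0.1,1,0.3,108,0,0,0,0.1,1,0.3,124,0,0,0,0.1,1,0.3,138,0,0,0,0.1,1,0.3,150,0,0,0,0.1,1,0.3,160,0,0,0,0.1,1,0.3,167,0,0,0,0.1,1,0.3,171,0,0,0,0.1,1,0.3,172.4,0,0,0,0.1,1,0.3,172.4,0,0,0,0.1,1,0.3,172.4,0,0,0,0.1,1,0.3,172.4,0,0,0,0.1,1,0.3,172.4,0,0,0,0.1]
}}

```text
time: 22.4
tool_pos: [540.7, -327.2, 127.4]
tool_rot: [180.0, 0.0, 97.1]
force: [0.3, 0.8, -0.9]
gripper_width: 0.221
grasp_force: 58.8
```

```bash
python3 - <<'E'
from h import *
s=robot.sense();p=s['tool_pos'];print(p,s['tool_rot'],s['qvel'].round(2),s['grasp_force'])
a=np.radians(97.2);x=np.array([np.cos(a),np.sin(a)]);y=np.array([x[1],-x[0]]);q=np.array([540.6,-327])-p[:2];print(q@x,q@y,p[2]-127.2)
# lens-rim gaps seen from the side and scene cameras: dark tube / cell extents along the beam line
X=lambda t,z,l=0:np.array([*(np.array([540.6,-327])+t*x+l*y),z])
for n in('scene','side'):
    d=grab(n,n+'9');g=cv2.cvtColor(d['image'],cv2.COLOR_RGB2GRAY)
    for h in(142,136,130,124,118): print(n,h,[int(g[int(round(v)),int(round(u))]) for u,v in (proj(d,X(t,h)) for t in range(-70,71,4))])
E
```

```text
[ 540.67164776 -327.23171101  127.44891916] [1.79988220e+02 1.69966073e-02 9.71018006e+01] [ 0.02  0.13  0.03 -0.03  0.02 -0.03] 58.79127860069275
0.2388637474211046 -0.042041703336980166 0.24891916379796442
scene 142 [40, 36, 46, 43, 74, 86, 91, 88, 92, 93, 87, 88, 117, 236, 199, 119, 15, 17, 20, 46, 123, 131, 86, 148, 50, 50, 47, 45, 48, 50, 68, 69, 50, 29, 16, 17]
scene 136 [51, 49, 49, 47, 74, 86, 88, 87, 83, 90, 91, 85, 119, 255, 212, 165, 6, 71, 82, 75, 119, 128, 93, 136, 39, 42, 45, 46, 47, 48, 32, 62, 45, 29, 29, 24]
scene 130 [48, 39, 37, 33, 67, 85, 90, 90, 92, 88, 84, 86, 127, 130, 138, 113, 19, 40, 114, 111, 104, 128, 112, 140, 45, 42, 47, 45, 43, 41, 36, 60, 43, 41, 20, 19]
scene 124 [30, 26, 23, 25, 62, 74, 91, 91, 90, 89, 91, 88, 127, 124, 124, 126, 42, 32, 51, 39, 110, 142, 136, 58, 47, 40, 47, 49, 46, 46, 44, 63, 45, 37, 22, 9]
scene 118 [23, 23, 23, 18, 34, 69, 90, 93, 90, 90, 87, 87, 119, 126, 119, 124, 86, 27, 50, 47, 126, 155, 15
[... 171 characters left out ...]
46, 44, 49, 52, 48, 52, 53, 54, 59, 64, 62, 63]
side 136 [42, 39, 41, 42, 39, 85, 84, 96, 95, 94, 124, 150, 141, 140, 151, 122, 130, 94, 106, 96, 35, 40, 40, 41, 44, 46, 50, 47, 47, 51, 52, 54, 55, 54, 58, 57]
side 130 [29, 34, 38, 35, 32, 34, 85, 84, 96, 94, 113, 149, 141, 137, 145, 125, 128, 112, 106, 85, 38, 36, 36, 42, 36, 37, 41, 45, 45, 46, 49, 48, 91, 61, 69, 67]
side 124 [53, 31, 29, 28, 34, 29, 61, 73, 91, 92, 128, 153, 138, 139, 154, 127, 129, 96, 104, 89, 46, 36, 34, 38, 48, 79, 81, 98, 79, 50, 88, 73, 91, 100, 62, 66]
side 118 [42, 22, 27, 27, 27, 24, 27, 64, 91, 97, 100, 150, 163, 151, 144, 126, 129, 119, 105, 100, 40, 31, 34, 40, 39, 82, 95, 97, 96, 97, 50, 91, 103, 89, 60, 62]
```

```bash
python3 - <<'E'
from h import *
a=np.radians(97.2);x=np.array([np.cos(a),np.sin(a),0]);c=np.array([540.6,-327,130])
for n in('scene','side'):
    d=load(n+'9');g=cv2.cvtColor(d['image'],cv2.COLOR_RGB2GRAY).astype(np.float32)
    for t in(-64,-60,60,64):
        p=c+t*x;q=proj(d,p);e=proj(d,p+x)-q;e/=np.linalg.norm(e);w=np.array([-e[1],e[0]])
        o,r=ray(d,q);m=np.cross(r,x);m/=np.linalg.norm(m);s=np.linalg.norm(proj(d,p+m*10)-q)/10
        k=np.arange(-34,35,2);pts=np.array([q+w*s*j for j in k],np.float32)
        print(n,t,round(s,2),cv2.remap(g,pts[:,:1],pts[:,1:],1).ravel().astype(int).tolist())
E
```

```text
scene -64 0.43 [87, 86, 86, 85, 87, 89, 89, 85, 63, 32, 19, 23, 26, 32, 39, 46, 45, 38, 31, 23, 22, 24, 21, 15, 10, 12, 46, 83, 89, 148, 236, 228, 185, 131, 136]
scene -60 0.43 [87, 89, 84, 85, 87, 88, 89, 88, 60, 25, 19, 24, 27, 29, 39, 48, 44, 38, 28, 26, 21, 21, 19, 17, 12, 13, 35, 76, 89, 130, 215, 241, 195, 127, 121]
scene 60 0.41 [44, 43, 45, 47, 47, 44, 56, 57, 41, 33, 36, 45, 44, 47, 48, 47, 49, 47, 51, 47, 44, 41, 38, 36, 38, 32, 32, 33, 44, 71, 130, 155, 146, 131, 128]
scene 64 0.41 [47, 49, 47, 46, 43, 55, 82, 83, 66, 23, 9, 17, 19, 22, 26, 29, 27, 26, 26, 23, 19, 14, 15, 11, 14, 18, 30, 43, 48, 75, 133, 154, 142, 144, 147]
side -64 0.61 [96, 94, 94, 94, 96, 95, 94, 94, 65, 18, 15, 21, 18, 21, 26, 29, 31, 31, 34, 37, 43, 46, 42, 38, 32, 34, 67, 96, 96, 96, 94, 94, 95, 95, 93]
side -60 0.61 [96, 97, 95, 94, 94, 95, 94, 96, 65, 17, 17, 17, 20, 23, 22, 28, 29, 34, 32, 39, 46, 44, 41, 37, 34, 38, 63, 92, 94, 93, 94, 94, 96, 96, 95]
side 60 0.54 [41, 44, 62, 89, 94, 95, 93, 81, 61, 54, 56, 53, 49, 59, 67, 75, 87, 73, 59, 56, 56, 54, 52, 57, 57, 59, 59, 62, 66, 70, 68, 70, 70, 70, 71]
side 64 0.54 [46, 46, 64, 89, 95, 94, 94, 92, 71, 57, 59, 59, 59, 58, 59, 62, 61, 61, 57, 56, 60, 59, 55, 56, 61, 61, 57, 60, 68, 72, 71, 73, 71, 72, 73]
```

>>> {"op": "step_hand", "data": {
  "plan": [0,0,0,0,0,0,0.1,0,0,0,0,0,0,0.1,0,0,0,0,0,0,0.1]
}}

```text
time: 22.8
tool_pos: [540.6, -327.2, 127.2]
tool_rot: [-180.0, -0.0, 97.1]
force: [-0.2, 0.2, -0.1]
gripper_width: 0.221
grasp_force: 58.8
```

```bash
python3 -c "
from rig import robot
print(robot.hand_in())"
```

```text
the job is handed in; nothing more can be done
None
```

I handed the job in at 22.8 s: the upper rack stands on the bench in the clear strip, and the long cell, gripped by its frosted sides, is held steady and upright at mid-gap in the beam. No verdict came back, and I did not re-image the bystanders or the two racks at the end.

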